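# Pack hat-shaped top stands alternately in a tray and close the stop

### The job

Pack the two top stands from the bench into the tray with the one already there: set the crown-up stand flat on the tray floor, brim end to brim end with the first, and the crown-down stand over the joint, in line with the row, its crown between the two crowns and resting on both brims. Leave the blue-handled stop slid up so that the row is snug, with no gaps from end wall to stop, let go of everything, and leave the other things on the bench undisturbed.

Things in the scene. Friction and masses are not known exactly. Their poses are not given: they have to be found in the camera images.
- tray: Fixed wooden tray, 350 x 90 mm. Origin at bench height on the row's centre line; x runs along the row from the end wall to the stop. End wall's inner face at x = -150 mm, 38 mm tall. Floor 8 mm above the bench; side rails 64 mm apart, 8 mm wide, tops at 16 mm. Packed snug: first stand's centre at x = -100, crown-up stand's at 0, crown-down stand's at -50 mm, its underside 22 mm above the bench
- stop (a joint): How far the stop has slid towards the end wall (tray -x), m: 0 fully open, limit 0.095. Its flat pushing face is at tray x = 0.135 - value, so it reads 0.085 against a snug row of two brims. About 2 N of friction; stays where it is left
- stop_grip (a point): Point to grip on the stop's blue upright handle block, 55 mm above the bench; block 36 mm (tray x) by 20 mm (tray y), top 76 mm above the bench, on an aluminium slide 50 x 58 mm, top at 35 mm. The point is 25 mm behind the pushing face (towards tray +x)
- stand_first_center (a point): Hat-shaped rosewood top stand: flat brim 100 (point x) x 56 (point y) x 14 mm, with a round red crown, 46 mm diameter, 46 mm tall, amid one face; 60 mm tall in all, about 0.14 kg. Its point is on the axis half-way up (30 mm above its underside), z up; same after a half turn. Already in the tray: crown up, brim on the tray floor, 5 to 20 mm short of the end wall
- stand_up_center (a point): Hat-shaped rosewood top stand: flat brim 100 (point x) x 56 (point y) x 14 mm, with a round red crown, 46 mm diameter, 46 mm tall, amid one face; 60 mm tall in all, about 0.14 kg. Its point is on the axis half-way up (30 mm above its underside), z up; same after a half turn. On the bench crown up, standing on its brim; brass cup on the crown's top
- stand_down_center (a point): Hat-shaped rosewood top stand: flat brim 100 (point x) x 56 (point y) x 14 mm, with a round red crown, 46 mm diameter, 46 mm tall, amid one face; 60 mm tall in all, about 0.14 kg. Its point is on the axis half-way up (30 mm above its underside), z up; same after a half turn. On the bench crown down, standing on its crown; brim on top, 46 to 60 mm up, with a green felt pad
- top: painted purple spinning top with a yellow band, standing point down in a small round wooden foot, 57 mm across, 78 mm tall; origin under its middle. A bystander: leave alone
- hammer: brass-headed hammer lying on the bench. A bystander: leave alone
- walnut_peg: turned walnut peg standing upright, 40 mm foot, 95 mm tall; origin under its foot. A bystander: leave alone
- center_finder: flat steel center finder lying on the bench, 150 mm long, 5 mm thick. A bystander: leave alone
- bowl: blue glazed bowl, 124 mm across, 55 mm tall. A bystander: leave alone
Things that resemble listed ones, but are neither listed nor needed, are in the scene too. What is shaped like the part that bears stand_first_center but orange is not meant.

How it is judged (in metres and radians):
At the end, for the whole second after the job is handed in: Two crown-up stands flat on the tray floor, each within 4 mm of its snug place; crown-down stand level, resting on both brims within 8 mm of mid-way; all within 9 mm of the centre line, untilted, in line within 0.15 rad, at rest; stop at 0.081 to 0.088 (x of stand_first_center in the frame of tray between -0.104 and -0.096 m and y of stand_first_center in the frame of tray between -0.009 and 0.009 m and z of stand_first_center in the frame of tray between 0.035 and 0.041 m and angle between each of stand_first_center, stand_up_center, stand_down_center's own z axis and vertical below 0.08 rad and angle between the x axis of each of stand_first_center, stand_up_center, stand_down_center and the x axis of tray, either way round below 0.15 rad and linear speed of each of stand_first, stand_up, stand_down below 0.01 m/s and x of stand_up_center in the frame of tray between -0.0045 and 0.0045 m and y of stand_up_center in the frame of tray between -0.009 and 0.009 m and z of stand_up_center in the frame of tray between 0.035 and 0.041 m and x of stand_down_center in the frame of tray between -0.058 and -0.042 m and y of stand_down_center in the frame of tray between -0.009 and 0.009 m and z of stand_down_center in the frame of tray between 0.049 and 0.055 m and value of joint stop between 0.081 and 0.088 m); the robot touches nothing.
It fails at once if a bystander is moved more than 30 mm (distance of any of top, hammer, walnut_peg, center_finder, bowl from where it was at the start of the episode above 0.03 m).
It also fails if it takes over 56 s, if anything falls off the work surface, if the arm or the gripper's body presses on something with over 40 N, if the wrist force passes 120 N, or if a joint passes its speed limit or range.

### The arm

A 6-joint arm with a two-finger parallel gripper is mounted at the origin on the work surface. World frame = base frame: x ahead of the robot, y to its left, z up, the work surface at z = 0. Lengths are in mm, angles in rad, forces in N, time in s.
With the tool pointing down it reaches from about 250 to 775 mm from the base axis. Payload 4 kg.
Tool frame: the origin (TCP) lies at the very end of the fingers, on their centre line; the grasp point (between the pads) lies 19 mm behind it; z points along the fingers, y is the line along which they close (so a half turn about z gives the same grasp; the last joint's range is limited). The gripper opens to 85 mm and grips with 20 to 120 N. Pads are 22 mm wide; open, the fingers measure 114 mm over their backs; the gripper's body (76 mm by 85 mm) begins 54 mm behind the grasp point. The pads swing forward as they close: fully open they stand 13 mm farther back than shut.
Start: joints at [1.08, 0.087, 1.371, -0, 1.684, -0.103], TCP at [207.994, 509.172, 231.341] pointing down, gripper open.
Joint ranges: [-3.1, 3.1], [-0.76, 2.03], [0.27, 2.55], [-1.08, 4.22], [0.17, 2.65], [-2.57, 2.57]. Speed limits (rad/s): [2.79, 2.79, 3.14, 3.14, 3.14, 3.14].

### API

Orientations are given as a rotation vector (axis times angle).
In Python, from bench import arm gives the robot as it stands.
- The arm moves only by the shell command python3 -m handwheel 'ROWS' [OPENING]. ROWS is JSON, a list of rows, each an object of numbers: "tx", "ty", "tz": the shift along the tool's x, y, z in m; "yaw": the turn about the tool's z in degrees. In form: [{"tx": .., "ty": .., "tz": .., "yaw": ..}, ...]. A call has 1 to 12 rows; each row is the pose to reach, as a shift and turn from the pose commanded when the call began, along the tool's axes at that moment; what a row does not reach only later rows make up. A row lasts 1/10 s, in which the tool goes at most 50 mm and 8.59 degrees, less where a joint would pass 70% of its speed; a pose out of reach is approached as far as the arm can. A call with a gripper value outside its range is refused whole. OPENING is the opening, from 0 (shut) to 1 (fully open), set as the call begins (- or left out, the last holds). The fingers move at their own pace and stop on an object; the grip force is fixed at half the most. Time passes only in rows, so rows that repeat a pose let the fingers close. It gives the time, the measured TCP pose, the force, the opening and the grip force at its end, in the units of the state.
- arm.state(): the state, without advancing time (a new reading comes with each control period).
- arm.get_image(name): name is "scene" or "top" or "wrist"; returns the picture (384x512x3 uint8, blue, green, red); there is no depth.
- arm.camera_model(name): a dict with "fx", "fy", "cx", "cy" (pixels), "xyz" and "attitude" of the camera in the world. Camera axes: x right, y up, looking along -z (the intrinsics and any distortion apply to the point x, -y, -z); pixel columns grow to the right and rows downward; lengths in mm; the calibration is good to about 2 mm. A picture is of the moment at which its call begins: read the wrist's pose just before it. camera_model takes no time and is no camera call; for the wrist camera it gives the pose at the moment of the call.
- arm.sign_off(): hands the job in; it is judged then, once.
The state is a dict: "clock": time; "joint_pos": joint angles; "joint_velocities": joint speeds; "joint_torque": joint torques, N m; "tcp_pos": TCP position; "eef_rot": TCP orientation; "ft_force": force on the tool from outside, world axes, zero at the start; "torque": the same for the moment, N m; "opening": opening from 0.0 (shut) to 1.0 (fully open); "grasp_force": force on a finger pad.
Only numpy, scipy, OpenCV 4.12 (cv2) and the standard library are available. Lean on these libraries where they do the work, as an engineer would, in place of code of your own. Each camera call takes 0.05 s, during which the arm holds its last target. There are 200 camera calls.

## Working session

There is one attempt and no reset: what is moved stays moved. The work goes in short steps, Python scripts to look and compute and a shell command to move; the robot and the scene stay as the last step left them, time stands still between calls to the robot, and variables do not carry over. Pictures are saved under pics/ and viewed, at most 10 in all, crops included, and the job is handed in when it is done.

```bash
mkdir -p pics; python3 - <<'E'
from bench import arm
import cv2,numpy as np
a=arm.get_image("top");b=arm.get_image("scene")
cv2.imwrite("pics/t0.png",a);cv2.imwrite("pics/s0.png",b)
print(arm.camera_model("top"),arm.camera_model("scene"));s=arm.state();print(s)
print(arm.camera_model("wrist"))
E
```

```text
{'fx': 468.34285003044073, 'fy': 468.34285003044073, 'cx': 252.99053382828623, 'cy': 188.67422142415415, 'xyz': array([ 418.89822153,   -9.94609087, 1602.9443131 ]), 'attitude': array([ 0.04094137, -0.06201991, -1.54638977])} {'fx': 402.2432139013242, 'fy': 402.2432139013242, 'cx': 258.42179368440577, 'cy': 190.51967818066808, 'xyz': array([1348.37997553,  -63.51075098,  965.76822074]), 'attitude': array([0.58911872, 0.57572295, 1.4163252 ])}
{'clock': 0.1, 'joint_pos': array([ 1.07990691e+00,  8.79109230e-02,  1.37213848e+00,  4.44764114e-05,
        1.68358684e+00, -1.03115166e-01]), 'joint_velocities': array([ 0.00165301, -0.00197314, -0.00574323,  0.00056927,  0.00126098,
       -0.0003359 ]), 'joint_torque': array([ 2.85925271e-03, -3.53012717e+01, -3.14220357e+01,  6.42111149e-05,
        7.87108729e-03, -6.15484214e-05]), 'tcp_pos': array([207.75575636, 508.76479477, 230.22192699]), 'eef_rot': array([-6.05173908e-01, -3.08209941e+00,  3.04857582e-03]), 'ft_force': array([0.43440788, 0.55845909, 0.97194061]), 'torque': array([ 0.00174961,  0.01124418, -0.03907064]), 'grasp_force': 0.0, 'opening': 1.000348735638507}
{'fx': 344.9042388415118, 'fy': 344.9042388415118, 'cx': 256.05867315663994, 'cy': 198.80419930754948, 'xyz': array([141.72858394, 535.20642114, 372.88034317]), 'attitude': array([-0.24852317, -0.16472729,  1.17535857])}
```

View pics/t0.png

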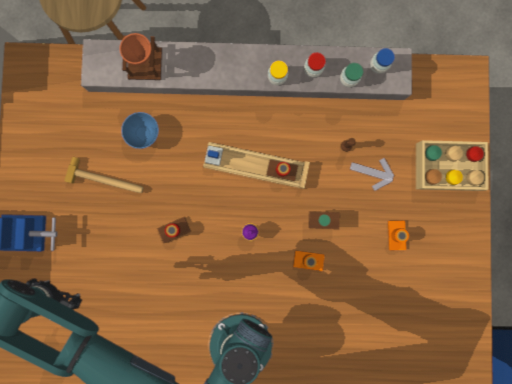

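View pics/s0.png

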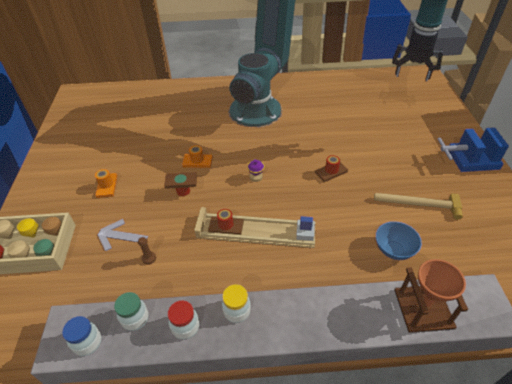

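The top view shows the tray (wall at right ~(306,175), stop at (213,155)), the crown-up stand at (174,230), and the crown-down stand at (323,220). The orange decoys are at (310,261) and (398,236). I'll zoom in to get corners.

```bash
cat > h.py <<'E'
from bench import arm
import numpy as np, cv2
from scipy.spatial.transform import Rotation as R
def ray(cam,u,v,z):
    m=cam if isinstance(cam,dict) else arm.camera_model(cam)
    d=R.from_rotvec(m["attitude"]).apply([(u-m["cx"])/m["fx"],-(v-m["cy"])/m["fy"],-1])
    p=np.array(m["xyz"]);return p+d*(z-p[2])/d[2]
def proj(m,P):
    q=R.from_rotvec(m["attitude"]).inv().apply(np.array(P)-m["xyz"])
    return m["cx"]-m["fx"]*q[...,0]/q[...,2], m["cy"]+m["fy"]*q[...,1]/q[...,2]
def plan(x,y,z,yaw):
    """world target (mm), tool y axis at angle yaw (deg, mod 180); print row values from current pose"""
    s=arm.state();T=R.from_rotvec(s["eef_rot"]);d=T.inv().apply(np.array([x,y,z])-s["tcp_pos"])/1000
    ya=T.apply([0,1,0]);cur=np.degrees(np.arctan2(ya[1],ya[0]))
    dy=-((yaw-cur+90)%180-90)   # tool z down
    print("tx,ty,tz",d.round(4),"yaw",round(dy,1),"alt",round(dy-180*np.sign(dy),1),"cur y-axis",round(cur,1),"j6",s["joint_pos"][5].round(2),"tilt",np.degrees(np.arccos(-T.apply([0,0,1])[2])).round(2),"t",s["clock"])
E
python3 - <<'E'
import cv2
a=cv2.imread("pics/t0.png")
cv2.imwrite("pics/t0z.png",cv2.resize(a[135:255,150:350],None,fx=4,fy=4,interpolation=cv2.INTER_CUBIC))
E
```

```text
(no output)
```

View pics/t0z.png

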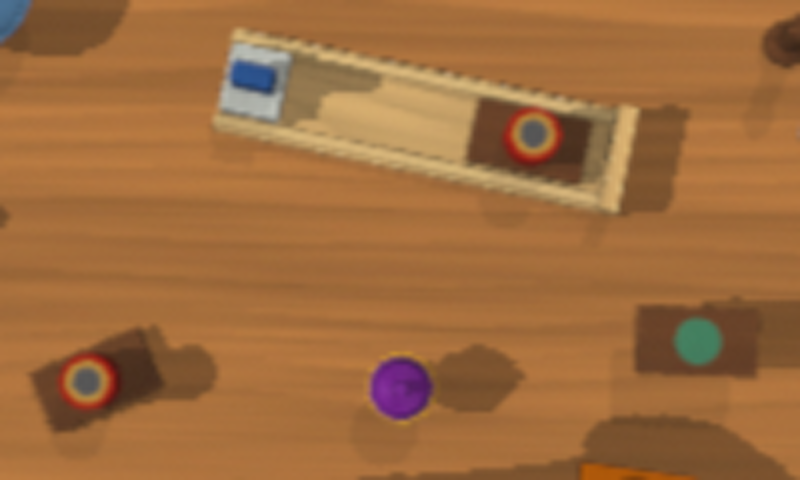

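The zoomed crop shows four things:
- Crown-up stand: crown centre (87,381), brim corners (32,374), (142,328), (163,383), (57,432).
- Crown-down stand: brim corners (637,305), (757,308), (757,377), (634,372), felt centre (697,341).
- Stop handle: top at (253,76).
- First stand: crown at (533,135).

```bash
python3 - <<'E'
from h import *
f=lambda x,y,z: ray("top",150+(x+.5)/4-.5,135+(y+.5)/4-.5,z)[:2].round(1)
P=lambda n,l,z: print(n,[f(x,y,z) .tolist() for x,y in l], np.mean([f(x,y,z) for x,y in l],0).round(1))
P("up crown",[(87,381)],60);P("up brim",[(32,374),(142,328),(163,383),(57,432)],14)
P("down brim",[(637,305),(757,308),(757,377),(634,372)],60);P("felt",[(697,341)],60)
P("first crown",[(533,135)],60);P("handle",[(253,76)],76)
P("wall top",[(612,106),(638,108),(618,213),(600,208)],38);P("tray left",[(235,30),(215,128)],16)
P("first brim",[(478,97),(592,115),(583,183),(467,164)],22)
P("top",[(400,388)],60)
E
```

```text
up crown [[379.1, 234.5]] [379.1 234.5]
up brim [[382.7, 288.3], [423.6, 197.0], [377.7, 177.8], [334.6, 265.5]] [379.6 232.2]
down brim [[451.9, -215.5], [451.7, -314.7], [395.0, -315.3], [396.8, -213.9]] [ 423.8 -264.8]
felt [[423.4, -265.4]] [ 423.4 -265.4]
first crown [[590.6, -127.0]] [ 590.6 -127. ]
handle [[631.7, 104.9]] [631.7 104.9]
wall top [[619.2, -194.7], [618.1, -216.7], [529.1, -201.3], [532.9, -186.1]] [ 574.8 -199.7]
tray left [[679.2, 125.9], [594.7, 140.4]] [637.  133.2]
first brim [[626.1, -82.5], [613.1, -179.7], [555.0, -173.1], [568.7, -74.4]] [ 590.7 -127.4]
top [[379.3, -21.8]] [379.3 -21.8]
```

```bash
python3 -c "
from h import *
plan(379.2,233.5,150,25)"
```

```text
tx,ty,tz [-0.2628 -0.1898  0.0805] yaw 42.8 alt -137.2 cur y-axis 67.8 j6 -0.1 tilt 0.12 t 0.1
```

```bash
python3 -m handwheel '[{"tx":-0.263,"ty":-0.190,"tz":0.02,"yaw":42.8},{"tx":-0.263,"ty":-0.190,"tz":0.02,"yaw":42.8},{"tx":-0.263,"ty":-0.190,"tz":0.02,"yaw":42.8},{"tx":-0.263,"ty":-0.190,"tz":0.08,"yaw":42.8},{"tx":-0.263,"ty":-0.190,"tz":0.08,"yaw":42.8},{"tx":-0.263,"ty":-0.190,"tz":0.08,"yaw":42.8},{"tx":-0.263,"ty":-0.190,"tz":0.08,"yaw":42.8},{"tx":-0.263,"ty":-0.190,"tz":0.08,"yaw":42.8},{"tx":-0.263,"ty":-0.190,"tz":0.08,"yaw":42.8},{"tx":-0.263,"ty":-0.190,"tz":0.08,"yaw":42.8},{"tx":-0.263,"ty":-0.190,"tz":0.08,"yaw":42.8},{"tx":-0.263,"ty":-0.190,"tz":0.08,"yaw":42.8}]' 1
python3 - <<'E'
from h import *
m=arm.camera_model("wrist");a=arm.get_image("wrist")
cv2.imwrite("pics/w1.png",a)
plan(379.2,233.5,150,25)
hsv=cv2.cvtColor(a,cv2.COLOR_BGR2HSV)
print(proj(m,np.array([[379.2,233.5,60],[379.2,233.5,14]])),m)
E
```

```text
clock: 1.3
tcp_pos: [379.4, 234.9, 151.9]
eef_rot: [1.685, 2.651, 0.002]
ft_force: [-0.3, -0.9, -0.2]
opening: 1.0
grasp_force: 0.0
tx,ty,tz [-0.001  -0.0007  0.0018] yaw 0.1 alt -179.9 cur y-axis 25.1 j6 -0.01 tilt 0.06 t 1.35
(array([256.11790121, 256.11979314]), array([204.10906802, 188.06729612])) {'fx': 344.9042388415118, 'fy': 344.9042388415118, 'cx': 256.05867315663994, 'cy': 198.80419930754948, 'xyz': array([348.73094801, 298.49933774, 294.56489184]), 'attitude': array([-0.27711654, -0.06153262,  0.43551768])}
```

View pics/w1.png

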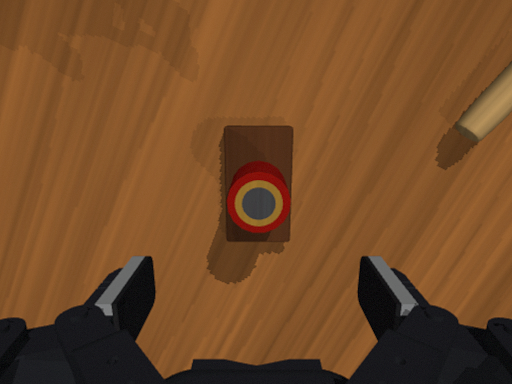

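The wrist view has the crown top at (259,203) against a predicted (256,204), and the brim edges run straight up the image. The stand is aligned and within 2 mm.

```bash
python3 -c "
from h import *
p=ray('wrist',259,203,60);print(p);plan(p[0],p[1],22,25)"
```

```text
[380.67733786 234.99634791  60.        ]
tx,ty,tz [-0.0003  0.0011  0.1298] yaw 0.1 alt -179.9 cur y-axis 25.1 j6 -0.01 tilt 0.06 t 1.35
```

```bash
python3 -m handwheel '[{"ty":0.001,"tz":0.04},{"ty":0.001,"tz":0.08},{"ty":0.001,"tz":0.11},{"ty":0.001,"tz":0.13},{"ty":0.001,"tz":0.13},{"ty":0.001,"tz":0.13},{"ty":0.001,"tz":0.13}]' 1
python3 -m handwheel '[{"tz":0},{"tz":0},{"tz":0},{"tz":0},{"tz":0},{"tz":0},{"tz":0},{"tz":0},{"tz":0},{"tz":0}]' 0.3
```

```text
invalid input
invalid input
```

```bash
python3 -m handwheel '[{"tx":0,"ty":0.001,"tz":0.04,"yaw":0},{"tx":0,"ty":0.001,"tz":0.08,"yaw":0},{"tx":0,"ty":0.001,"tz":0.11,"yaw":0},{"tx":0,"ty":0.001,"tz":0.13,"yaw":0},{"tx":0,"ty":0.001,"tz":0.13,"yaw":0},{"tx":0,"ty":0.001,"tz":0.13,"yaw":0},{"tx":0,"ty":0.001,"tz":0.13,"yaw":0}]' 1
python3 -m handwheel '[{"tx":0,"ty":0,"tz":0,"yaw":0},{"tx":0,"ty":0,"tz":0,"yaw":0},{"tx":0,"ty":0,"tz":0,"yaw":0},{"tx":0,"ty":0,"tz":0,"yaw":0},{"tx":0,"ty":0,"tz":0,"yaw":0},{"tx":0,"ty":0,"tz":0,"yaw":0},{"tx":0,"ty":0,"tz":0,"yaw":0},{"tx":0,"ty":0,"tz":0,"yaw":0}]' 0.2
```

```text
clock: 2.05
tcp_pos: [381.8, 235.1, 23.2]
eef_rot: [1.687, 2.648, 0.005]
ft_force: [0.5, -0.0, 0.5]
opening: 0.998
grasp_force: 0.0
clock: 2.85
tcp_pos: [381.5, 234.7, 22.5]
eef_rot: [1.688, 2.648, 0.003]
ft_force: [0.3, 0.7, 4.9]
opening: 0.522
grasp_force: 61.5
```

```bash
python3 -c "
from h import *
plan(610,-23,160,-10.5)"
```

```text
tx,ty,tz [-0.3301  0.0987 -0.1373] yaw 35.5 alt -144.5 cur y-axis 25.0 j6 -0.01 tilt 0.14 t 2.85
```

```bash
python3 -m handwheel '[{"tx":0,"ty":0,"tz":-0.05,"yaw":0},{"tx":0,"ty":0,"tz":-0.1,"yaw":0},{"tx":0,"ty":0,"tz":-0.137,"yaw":0},{"tx":-0.04,"ty":0.012,"tz":-0.137,"yaw":5},{"tx":-0.08,"ty":0.024,"tz":-0.137,"yaw":10},{"tx":-0.12,"ty":0.036,"tz":-0.137,"yaw":15},{"tx":-0.16,"ty":0.048,"tz":-0.137,"yaw":20},{"tx":-0.20,"ty":0.06,"tz":-0.137,"yaw":25},{"tx":-0.24,"ty":0.072,"tz":-0.137,"yaw":30},{"tx":-0.28,"ty":0.084,"tz":-0.137,"yaw":35},{"tx":-0.31,"ty":0.093,"tz":-0.137,"yaw":35.5},{"tx":-0.33,"ty":0.099,"tz":-0.137,"yaw":35.5}]'
python3 -m handwheel '[{"tx":0,"ty":0,"tz":0,"yaw":0},{"tx":0,"ty":0,"tz":0,"yaw":0},{"tx":0,"ty":0,"tz":0,"yaw":0}]'
python3 - <<'E'
from h import *
m=arm.camera_model("wrist");a=arm.get_image("wrist")
cv2.imwrite("pics/w2.png",a);np.save("w2.npy",m,allow_pickle=True)
plan(610,-23,160,-10.5)
E
```

```text
clock: 4.05
tcp_pos: [610.0, -25.3, 156.4]
eef_rot: [-2.417, -2.005, 0.004]
ft_force: [-0.6, 0.0, -2.2]
opening: 0.525
grasp_force: 61.9
clock: 4.35
tcp_pos: [608.7, -22.2, 157.7]
eef_rot: [-2.414, -2.008, 0.001]
ft_force: [-0.3, 0.5, -1.1]
opening: 0.521
grasp_force: 62.0
tx,ty,tz [-0.0007  0.0014 -0.002 ] yaw 0.0 alt -180.0 cur y-axis -10.5 j6 0.05 tilt 0.07 t 4.4
```

View pics/w2.png

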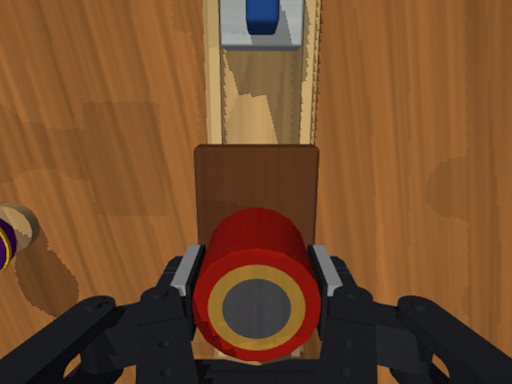

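The held stand's brim front edge is at row 145, cols 194–319. The tray rails lie behind it: outer edges ~(206,70)/(317,70) and (208,140)/(315,140). The stop face edge is at row ~47.

```bash
python3 - <<'E'
from h import *
m=np.load("w2.npy",allow_pickle=True).item()
a=cv2.imread("pics/w2.png")
# subpixel-ish edges: strong horizontal gradients on rows
g=cv2.GaussianBlur(a,(3,3),0).astype(float).sum(2)
for r in (60,80,100,120,135):
    row=g[r-3:r+4].mean(0);d=np.abs(np.diff(row))
    print(r,[(i,int(d[i])) for i in range(190,335) if d[i]>22 and d[i]==d[i-2:i+3].max()])
col=g[:,285:298].mean(1);d=np.abs(np.diff(col));print([(i,int(d[i])) for i in range(2,160) if d[i]>15 and d[i]==d[max(0,i-2):i+3].max()])
for (u,v,z) in [(206,70,16),(317,70,16),(208,140,16),(315,140,16),(222,60,16),(301,60,16),(223,135,16),(300,135,16),(262,45,35),(262,50,8),(256.5,145,149),(257,307,195)]:
    print(u,v,z,ray(m,u,v,z).round(1))
E
```

```text
60 [(204, 49), (208, 35), (219, 93), (223, 47), (226, 43), (302, 36), (306, 48), (312, 68), (317, 84)]
80 [(204, 49), (209, 34), (219, 92), (224, 50), (234, 48), (301, 49), (305, 35), (311, 61), (316, 58)]
100 [(205, 44), (209, 31), (220, 90), (224, 47), (266, 55), (301, 91), (310, 74), (315, 61)]
120 [(205, 56), (210, 29), (220, 91), (224, 45), (271, 50), (300, 99), (310, 81), (314, 54)]
135 [(206, 49), (211, 28), (220, 90), (225, 46), (275, 49), (299, 97), (309, 76), (313, 64)]
[(45, 53), (50, 22), (143, 64)]
206 70 16 [586.1  75.2  16. ]
317 70 16 [670.6  59.6  16. ]
208 140 16 [575.8  22.4  16. ]
315 140 16 [661.9   6.5  16. ]
222 60 16 [599.8  80.   16. ]
301 60 16 [659.5  69.   16. ]
223 135 16 [588.7  24.1  16. ]
300 135 16 [650.4  12.8  16. ]
262 45 35 [631.2  82.4  35. ]
262 50 8 [631.6  82.4   8. ]
256.5 145 149 [617.6  27.9 149. ]
257 307 195 [608.7 -21.8 195. ]
```

```bash
python3 - <<'E'
from h import *
m=np.load("w2.npy",allow_pickle=True).item()
A=ray(m,260.4,60,16);B=ray(m,259.8,135,16);d=(A-B)[:2];print(A,B,np.degrees(np.arctan2(d[1],d[0])))
L=[ray(m,u,v,16)[:2] for u,v in((219,60),(219,80),(220,100),(220,120),(220,135))];Rr=[ray(m,u,v,16)[:2] for u,v in((302.5,60),(301.5,80),(301,100),(300,120),(299,135))]
for q in(L,Rr):
  e=q[0]-q[-1];print(np.degrees(np.arctan2(e[1],e[0])),q[0],q[-1])
# held stand orientation: brim front edge
print([ray(m,u,145,149).round(1) for u in(196,318)])
# distance of first crown etc to line
u=d/np.linalg.norm(d);n=np.array([-u[1],u[0]])
for nm,p in(("first",[590.6,-127]),("handle",[631.7,104.9]),("tcp",[608.7,-22.2])): print(nm,"lateral",(np.array(p)-B[:2])@n,"along",(np.array(p)-ray(m,262,45,35)[:2])@u)
E
```

```text
[628.84712987  74.64724272  16.        ] [618.22787256  18.6856455   16.        ] 79.25532057181003
78.64867818220362 [597.54799574  80.43556029] [586.33041971  24.55760919]
78.82926594733257 [660.64613338  68.76648162] [649.61541487  12.90755064]
[array([591.6,  32.7, 149. ]), array([644. ,  23.1, 149. ])]
first lateral -0.01709049567847387 along -213.25626672352155
handle lateral 2.837253549193809 along 22.240384463015495
tcp lateral 1.7384016692072217 along -106.91921651401543
```

```bash
python3 -c "
from h import *
plan(610.6,-20.5,33,-10.9)"
```

```text
tx,ty,tz [0.0018 0.0017 0.125 ] yaw 0.4 alt -179.6 cur y-axis -10.5 j6 0.05 tilt 0.07 t 4.4
```

```bash
python3 -m handwheel '[{"tx":0.0018,"ty":0.0017,"tz":0.04,"yaw":0.4},{"tx":0.0018,"ty":0.0017,"tz":0.08,"yaw":0.4},{"tx":0.0018,"ty":0.0017,"tz":0.1,"yaw":0.4},{"tx":0.0018,"ty":0.0017,"tz":0.11,"yaw":0.4},{"tx":0.0018,"ty":0.0017,"tz":0.12,"yaw":0.4},{"tx":0.0018,"ty":0.0017,"tz":0.124,"yaw":0.4},{"tx":0.0018,"ty":0.0017,"tz":0.124,"yaw":0.4},{"tx":0.0018,"ty":0.0017,"tz":0.124,"yaw":0.4},{"tx":0.0018,"ty":0.0017,"tz":0.124,"yaw":0.4}]'
```

```text
clock: 5.3
tcp_pos: [612.5, -21.7, 35.7]
eef_rot: [2.421, 1.999, 0.003]
ft_force: [-0.5, -0.3, -0.7]
opening: 0.526
grasp_force: 62.0
```

```bash
python3 -m handwheel '[{"tx":0,"ty":0,"tz":0.002,"yaw":0},{"tx":0,"ty":0,"tz":0.004,"yaw":0},{"tx":0,"ty":0,"tz":0.004,"yaw":0},{"tx":0,"ty":0,"tz":0.004,"yaw":0}]'
python3 -c "
from h import *
print(arm.state()['tcp_pos'],arm.state()['ft_force'])"
```

```text
clock: 5.7
tcp_pos: [611.9, -21.7, 30.5]
eef_rot: [2.422, 2.0, 0.001]
ft_force: [-0.2, -0.7, -0.0]
opening: 0.523
grasp_force: 62.1
[611.89193077 -21.65596485  30.52982859] [-0.22250864 -0.72001102 -0.02008212]
```

Near the floor and no contact force. I'll lower a little more, then release.

```bash
python3 -m handwheel '[{"tx":0,"ty":0,"tz":0.001,"yaw":0},{"tx":0,"ty":0,"tz":0.001,"yaw":0},{"tx":0,"ty":0,"tz":0.001,"yaw":0}]'
python3 -m handwheel '[{"tx":0,"ty":0,"tz":0,"yaw":0},{"tx":0,"ty":0,"tz":0,"yaw":0},{"tx":0,"ty":0,"tz":0,"yaw":0},{"tx":0,"ty":0,"tz":0,"yaw":0},{"tx":0,"ty":0,"tz":-0.04,"yaw":0},{"tx":0,"ty":0,"tz":-0.08,"yaw":0},{"tx":0,"ty":0,"tz":-0.12,"yaw":0},{"tx":0,"ty":0,"tz":-0.12,"yaw":0},{"tx":0,"ty":0,"tz":-0.12,"yaw":0},{"tx":0,"ty":0,"tz":-0.12,"yaw":0}]' 1
python3 - <<'E'
from h import *
m=arm.camera_model("wrist");a=arm.get_image("wrist")
cv2.imwrite("pics/w3.png",a);np.save("w3.npy",m,allow_pickle=True)
# handle estimate: on centreline at 79 deg, 25 behind face
plan(635.5,105,100,-11)
E
```

```text
clock: 6.0
tcp_pos: [611.9, -21.6, 30.5]
eef_rot: [2.422, 2.0, 0.001]
ft_force: [-2.4, -0.9, 6.9]
opening: 0.526
grasp_force: 62.4
clock: 7.0
tcp_pos: [610.7, -21.5, 147.5]
eef_rot: [-2.421, -1.999, 0.003]
ft_force: [0.4, -0.0, -1.5]
opening: 0.996
grasp_force: 0.0
tx,ty,tz [0.1289 0.0008 0.0469] yaw 0.1 alt -179.9 cur y-axis -10.9 j6 0.06 tilt 0.24 t 7.05
```

View pics/w3.png

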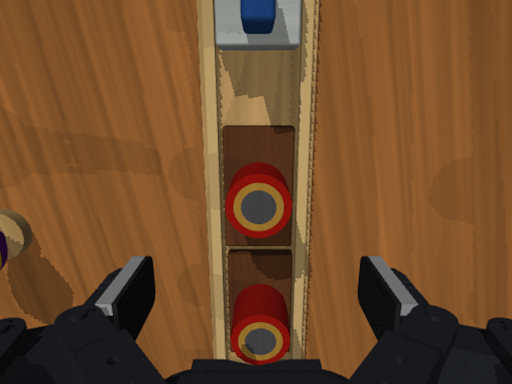

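The up stand sits flat between the rails, with its crown at (258,207) and the joint gap at row ~247. The stop's face is at row 47 and its handle at col 258.

```bash
python3 - <<'E'
from h import *
m=np.load("w3.npy",allow_pickle=True).item()
F=ray(m,258,45,35);C=ray(m,258.5,207,68);D=ray(m,260,341,68);f=ray(m,258,33,55);h=ray(m,258,26,76)
print(F,C,D,h)
u=np.array([np.cos(np.radians(79)),np.sin(np.radians(79))]);n=np.array([-u[1],u[0]])
for q in(F,C,D):print((q[:2]-C[:2])@u,(q[:2]-C[:2])@n)
g=C[:2]+((F[:2]-C[:2])@u+25)*u; print("grip",g); plan(g[0],g[1],43,-11)
E
```

```text
[630.84699312  81.95448899  35.        ] [611.40172504 -21.63422355  68.        ] [ 592.47601943 -127.05180896   68.        ] [631.64011577  86.13780522  76.        ]
105.39582819875994 0.6776544392866128
0.0 0.0
-107.09196232595707 -1.5366364725117343
grip [636.28242202 106.36586601]
tx,ty,tz [0.1304 0.0016 0.1039] yaw 0.1 alt -179.9 cur y-axis -10.9 j6 0.06 tilt 0.24 t 7.05
```

```bash
python3 -m handwheel '[{"tx":0.04,"ty":0.0016,"tz":0,"yaw":0},{"tx":0.08,"ty":0.0016,"tz":0,"yaw":0},{"tx":0.12,"ty":0.0016,"tz":0,"yaw":0},{"tx":0.13,"ty":0.0016,"tz":0.03,"yaw":0},{"tx":0.13,"ty":0.0016,"tz":0.06,"yaw":0},{"tx":0.13,"ty":0.0016,"tz":0.09,"yaw":0},{"tx":0.13,"ty":0.0016,"tz":0.103,"yaw":0},{"tx":0.13,"ty":0.0016,"tz":0.103,"yaw":0},{"tx":0.13,"ty":0.0016,"tz":0.103,"yaw":0}]'
python3 -m handwheel '[{"tx":0,"ty":0,"tz":0,"yaw":0},{"tx":0,"ty":0,"tz":0,"yaw":0},{"tx":0,"ty":0,"tz":0,"yaw":0},{"tx":0,"ty":0,"tz":0,"yaw":0},{"tx":0,"ty":0,"tz":0,"yaw":0},{"tx":0,"ty":0,"tz":0,"yaw":0},{"tx":0,"ty":0,"tz":0,"yaw":0},{"tx":0,"ty":0,"tz":0,"yaw":0},{"tx":0,"ty":0,"tz":0,"yaw":0},{"tx":0,"ty":0,"tz":0,"yaw":0},{"tx":0,"ty":0,"tz":0,"yaw":0}]' 0
```

```text
clock: 7.95
tcp_pos: [638.1, 105.6, 46.6]
eef_rot: [2.423, 2.0, 0.0]
ft_force: [0.5, 0.4, 1.3]
opening: 1.001
grasp_force: 0.0
clock: 9.05
tcp_pos: [636.0, 106.3, 47.4]
eef_rot: [-2.42, -1.999, 0.004]
ft_force: [-8.4, 0.1, 5.6]
opening: 0.225
grasp_force: 61.6
```

```bash
python3 -m handwheel '[{"tx":-0.006,"ty":0,"tz":0,"yaw":0},{"tx":-0.012,"ty":0,"tz":0,"yaw":0},{"tx":-0.018,"ty":0,"tz":0,"yaw":0},{"tx":-0.024,"ty":0,"tz":0,"yaw":0},{"tx":-0.030,"ty":0,"tz":0,"yaw":0},{"tx":-0.036,"ty":0,"tz":0,"yaw":0},{"tx":-0.042,"ty":0,"tz":0,"yaw":0},{"tx":-0.048,"ty":0,"tz":0,"yaw":0},{"tx":-0.053,"ty":0,"tz":0,"yaw":0},{"tx":-0.057,"ty":0,"tz":0,"yaw":0},{"tx":-0.061,"ty":0,"tz":0,"yaw":0},{"tx":-0.065,"ty":0,"tz":0,"yaw":0}]'
python3 -m handwheel '[{"tx":-0.002,"ty":0,"tz":0,"yaw":0},{"tx":-0.004,"ty":0,"tz":0,"yaw":0},{"tx":-0.006,"ty":0,"tz":0,"yaw":0},{"tx":-0.007,"ty":0,"tz":0,"yaw":0},{"tx":-0.008,"ty":0,"tz":0,"yaw":0},{"tx":-0.008,"ty":0,"tz":0,"yaw":0}]'
```

```text
clock: 10.25
tcp_pos: [624.2, 43.8, 47.4]
eef_rot: [-2.418, -1.999, -0.0]
ft_force: [-5.9, 4.4, 4.6]
opening: 0.227
grasp_force: 61.5
clock: 10.85
tcp_pos: [622.7, 36.0, 47.4]
eef_rot: [-2.418, -1.999, -0.0]
ft_force: [-5.2, 4.7, 5.4]
opening: 0.223
grasp_force: 61.5
```

```bash
for i in 1; do python3 -m handwheel '[{"tx":-0.001,"ty":0,"tz":0,"yaw":0},{"tx":-0.002,"ty":0,"tz":0,"yaw":0},{"tx":-0.003,"ty":0,"tz":0,"yaw":0},{"tx":-0.003,"ty":0,"tz":0,"yaw":0}]'; done
python3 -m handwheel '[{"tx":-0.001,"ty":0,"tz":0,"yaw":0},{"tx":-0.002,"ty":0,"tz":0,"yaw":0},{"tx":-0.003,"ty":0,"tz":0,"yaw":0},{"tx":-0.003,"ty":0,"tz":0,"yaw":0}]'
```

```text
clock: 11.25
tcp_pos: [622.2, 33.0, 47.4]
eef_rot: [-2.418, -1.999, -0.0]
ft_force: [-4.9, 3.7, 4.6]
opening: 0.222
grasp_force: 61.5
clock: 11.65
tcp_pos: [621.6, 30.1, 47.3]
eef_rot: [-2.418, -1.999, -0.0]
ft_force: [-5.1, 5.1, 6.5]
opening: 0.225
grasp_force: 61.5
```

```bash
python3 -m handwheel '[{"tx":-0.001,"ty":0,"tz":0,"yaw":0},{"tx":-0.002,"ty":0,"tz":0,"yaw":0},{"tx":-0.003,"ty":0,"tz":0,"yaw":0},{"tx":-0.003,"ty":0,"tz":0,"yaw":0}]'
python3 -m handwheel '[{"tx":-0.001,"ty":0,"tz":0,"yaw":0},{"tx":-0.002,"ty":0,"tz":0,"yaw":0},{"tx":-0.003,"ty":0,"tz":0,"yaw":0},{"tx":-0.003,"ty":0,"tz":0,"yaw":0}]'
```

```text
clock: 12.05
tcp_pos: [621.1, 27.1, 47.4]
eef_rot: [-2.419, -1.999, -0.0]
ft_force: [-4.8, 3.8, 5.5]
opening: 0.222
grasp_force: 61.5
clock: 12.45
tcp_pos: [621.0, 26.7, 47.4]
eef_rot: [-2.416, -1.998, -0.006]
ft_force: [-3.0, 10.2, 4.3]
opening: 0.219
grasp_force: 61.4
```

```bash
python3 -m handwheel '[{"tx":-0.001,"ty":0,"tz":0,"yaw":0},{"tx":-0.002,"ty":0,"tz":0,"yaw":0},{"tx":-0.002,"ty":0,"tz":0,"yaw":0}]'
python3 -m handwheel '[{"tx":0.004,"ty":0,"tz":0,"yaw":0},{"tx":0.004,"ty":0,"tz":0,"yaw":0}]'
python3 -c "
from h import *
plan(423.6,-265,200,88)"
```

```text
clock: 12.75
tcp_pos: [621.0, 26.6, 47.4]
eef_rot: [-2.414, -1.998, -0.01]
ft_force: [-0.9, 15.0, 4.3]
opening: 0.221
grasp_force: 61.3
clock: 12.95
tcp_pos: [621.0, 26.7, 47.4]
eef_rot: [-2.418, -2.0, -0.0]
ft_force: [-5.3, 4.7, 5.3]
opening: 0.221
grasp_force: 61.5
tx,ty,tz [-0.3231 -0.1395 -0.153 ] yaw 81.2 alt -98.8 cur y-axis -10.8 j6 0.14 tilt 0.21 t 12.95
```

```bash
python3 -m handwheel '[{"tx":0,"ty":0,"tz":0,"yaw":0},{"tx":0,"ty":0,"tz":0,"yaw":0},{"tx":0,"ty":0,"tz":0,"yaw":0},{"tx":0,"ty":0,"tz":0,"yaw":0},{"tx":0,"ty":0,"tz":0,"yaw":0},{"tx":0,"ty":0,"tz":-0.04,"yaw":0},{"tx":0,"ty":0,"tz":-0.08,"yaw":0},{"tx":0,"ty":0,"tz":-0.12,"yaw":0},{"tx":0,"ty":0,"tz":-0.12,"yaw":0},{"tx":0,"ty":0,"tz":-0.12,"yaw":0}]' 1
python3 -c "
from h import *
plan(423.6,-265,150,0)"
```

```text
clock: 13.95
tcp_pos: [622.9, 24.1, 168.1]
eef_rot: [2.421, 1.998, 0.004]
ft_force: [0.2, 0.1, -0.6]
opening: 0.999
grasp_force: 0.0
tx,ty,tz [-0.3216 -0.141   0.0174] yaw -10.9 alt 169.1 cur y-axis -10.9 j6 0.14 tilt 0.21 t 13.95
```

```bash
python3 -m handwheel '[{"tx":-0.04,"ty":-0.018,"tz":0,"yaw":0},{"tx":-0.08,"ty":-0.035,"tz":0,"yaw":-3},{"tx":-0.12,"ty":-0.053,"tz":0,"yaw":-6},{"tx":-0.16,"ty":-0.07,"tz":0,"yaw":-10.9},{"tx":-0.2,"ty":-0.088,"tz":0,"yaw":-10.9},{"tx":-0.24,"ty":-0.105,"tz":0,"yaw":-10.9},{"tx":-0.28,"ty":-0.123,"tz":0.01,"yaw":-10.9},{"tx":-0.31,"ty":-0.135,"tz":0.017,"yaw":-10.9},{"tx":-0.322,"ty":-0.141,"tz":0.017,"yaw":-10.9},{"tx":-0.322,"ty":-0.141,"tz":0.017,"yaw":-10.9},{"tx":-0.322,"ty":-0.141,"tz":0.017,"yaw":-10.9},{"tx":-0.322,"ty":-0.141,"tz":0.017,"yaw":-10.9}]'
python3 - <<'E'
from h import *
m=arm.camera_model("wrist");a=arm.get_image("wrist")
cv2.imwrite("pics/w4.png",a);np.save("w4.npy",m,allow_pickle=True)
plan(423.6,-265,150,0); print(proj(m,np.array([423.6,-265,60])))
E
```

```text
clock: 15.15
tcp_pos: [423.6, -264.1, 149.3]
eef_rot: [-2.22, -2.223, -0.001]
ft_force: [-0.1, -0.7, 0.1]
opening: 0.999
grasp_force: 0.0
tx,ty,tz [-0.0009 -0.     -0.0006] yaw 0.1 alt -179.9 cur y-axis 0.1 j6 -0.67 tilt 0.04 t 15.2
(np.float64(257.2388758838867), np.float64(204.2826694001736))
```

View pics/w4.png

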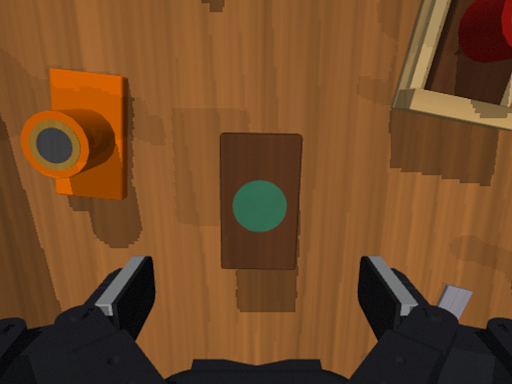

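Crown-down brim corners are at (220,133), (302,135), (296,269), (221,267), with the felt at (260,206). The orange decoy at (80,135) is clear of the fingers.

```bash
python3 - <<'E'
from h import *
m=np.load("w4.npy",allow_pickle=True).item()
q=[ray(m,u,v,60)[:2] for u,v in((220.5,133),(302,134.5),(296.5,269),(221,267.5))]
c=ray(m,260,206,60);print(np.round(q,1),np.mean(q,0),c)
e=(q[0]+q[1]-q[2]-q[3]);ang=np.degrees(np.arctan2(e[1],e[0]));print(ang)
plan(c[0],c[1],36,ang-90)
E
```

```text
[[ 399.1 -215.6]
 [ 453.2 -216.5]
 [ 452.9 -315.3]
 [ 396.8 -314.2]] [ 425.50685534 -265.38057314] [ 425.54868008 -266.26100259   60.        ]
89.26478603696897
tx,ty,tz [-0.0022  0.0019  0.1134] yaw 0.8 alt -179.2 cur y-axis 0.1 j6 -0.67 tilt 0.04 t 15.2
```

```bash
python3 -m handwheel '[{"tx":-0.002,"ty":0.002,"tz":0.03,"yaw":0.8},{"tx":-0.002,"ty":0.002,"tz":0.06,"yaw":0.8},{"tx":-0.002,"ty":0.002,"tz":0.09,"yaw":0.8},{"tx":-0.002,"ty":0.002,"tz":0.115,"yaw":0.8},{"tx":-0.002,"ty":0.002,"tz":0.115,"yaw":0.8},{"tx":-0.002,"ty":0.002,"tz":0.115,"yaw":0.8},{"tx":-0.002,"ty":0.002,"tz":0.115,"yaw":0.8}]'
python3 -m handwheel '[{"tx":0,"ty":0,"tz":0,"yaw":0},{"tx":0,"ty":0,"tz":0,"yaw":0},{"tx":0,"ty":0,"tz":0,"yaw":0},{"tx":0,"ty":0,"tz":0,"yaw":0},{"tx":0,"ty":0,"tz":0,"yaw":0},{"tx":0,"ty":0,"tz":0,"yaw":0},{"tx":0,"ty":0,"tz":0,"yaw":0}]' 0.2
python3 -m handwheel '[{"tx":0,"ty":0,"tz":-0.04,"yaw":0},{"tx":0,"ty":0,"tz":-0.08,"yaw":0},{"tx":0,"ty":0,"tz":-0.12,"yaw":0},{"tx":0,"ty":0,"tz":-0.16,"yaw":0},{"tx":0,"ty":0,"tz":-0.16,"yaw":0},{"tx":0,"ty":0,"tz":-0.16,"yaw":0}]'
python3 - <<'E'
from h import *
a=arm.get_image("top");cv2.imwrite("pics/t5.png",a)
m=np.load("w3.npy",allow_pickle=True).item();C=ray(m,258.5,207,68);print(C)
cv2.imwrite("pics/t5z.png",cv2.resize(a[135:215,190:330],None,fx=5,fy=5,interpolation=cv2.INTER_CUBIC))
E
```

```text
clock: 15.9
tcp_pos: [426.2, -267.8, 36.3]
eef_rot: [2.234, 2.204, 0.001]
ft_force: [0.6, -0.1, -0.3]
opening: 1.003
grasp_force: 0.0
clock: 16.6
tcp_pos: [425.8, -268.1, 36.0]
eef_rot: [2.235, 2.203, 0.001]
ft_force: [0.7, -0.2, 6.7]
opening: 0.64
grasp_force: 64.2
clock: 17.2
tcp_pos: [424.8, -267.4, 194.9]
eef_rot: [2.236, 2.204, 0.0]
ft_force: [0.4, 1.2, -1.3]
opening: 0.641
grasp_force: 64.3
[611.40172504 -21.63422355  68.        ]
```

View pics/t5z.png

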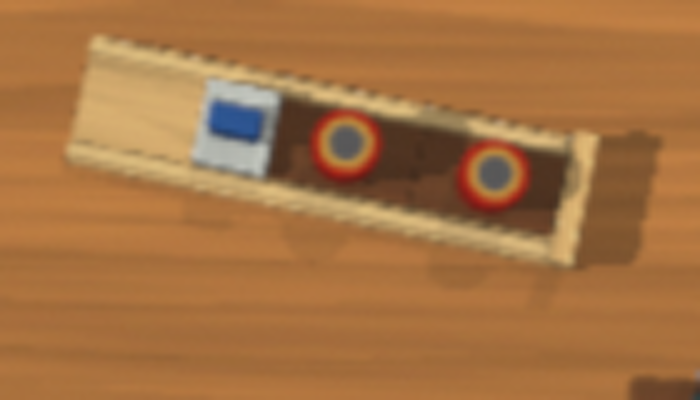

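The top view shows the row snug: stop, then crowns at crop (346,143) and (494,174), then the end wall, with no gaps.

```bash
python3 - <<'E'
from h import *
f=lambda x,y: ray("top",190+(x+.5)/5-.5,135+(y+.5)/5-.5,68)[:2]
a,b=f(346,143),f(494,174);d=a-b;print(a,b,(a+b)/2,np.linalg.norm(d),np.degrees(np.arctan2(d[1],d[0])))
m=arm.camera_model("wrist");w=arm.get_image("wrist");cv2.imwrite("pics/w5.png",w)
s=arm.state();print(s["tcp_pos"])
g=cv2.GaussianBlur(w,(3,3),0).astype(float).sum(2)
hsv=cv2.cvtColor(w,cv2.COLOR_BGR2HSV)
mk=cv2.inRange(hsv,(70,80,40),(95,255,255));n,l,st,ce=cv2.connectedComponentsWithStats(mk)
i=1+st[1:,4].argmax();print("felt",ce[i],st[i],ray(m,*ce[i],s["tcp_pos"][2]+24.5))
plan(*((a+b)/2+[0.5,0]),170,-11)
E
```

```text
[604.84324929 -46.62790803] [ 586.73052891 -144.68614976] [595.7868891  -95.65702889] 99.71704674539329 79.53463245424456
[ 423.69062473 -266.52146766  192.06449728]
felt [256.00194175 283.80418223] [ 208  240   97   88 6695] [ 423.5114491  -265.32741228  216.56449728]
tx,ty,tz [0.1733 0.1702 0.022 ] yaw 10.2 alt -169.8 cur y-axis -0.8 j6 -0.66 tilt 0.24 t 17.3
```

```bash
python3 -m handwheel '[{"tx":0.03,"ty":0.03,"tz":0,"yaw":2},{"tx":0.06,"ty":0.06,"tz":0,"yaw":4},{"tx":0.09,"ty":0.09,"tz":0,"yaw":6},{"tx":0.12,"ty":0.12,"tz":0,"yaw":8},{"tx":0.15,"ty":0.15,"tz":0,"yaw":10.2},{"tx":0.172,"ty":0.17,"tz":0.022,"yaw":10.2},{"tx":0.172,"ty":0.17,"tz":0.022,"yaw":10.2},{"tx":0.172,"ty":0.17,"tz":0.022,"yaw":10.2},{"tx":0.172,"ty":0.17,"tz":0.022,"yaw":10.2},{"tx":0.172,"ty":0.17,"tz":0.022,"yaw":10.2}]'
python3 - <<'E'
from h import *
m=arm.camera_model("wrist");w=arm.get_image("wrist");cv2.imwrite("pics/w6.png",w);np.save("w6.npy",m,allow_pickle=True)
plan(596.3,-97.3,120,-10.9)
E
```

```text
clock: 18.3
tcp_pos: [596.6, -98.8, 172.8]
eef_rot: [2.426, 1.995, 0.0]
ft_force: [-0.1, -0.2, -2.3]
opening: 0.637
grasp_force: 64.2
tx,ty,tz [ 0.0014 -0.0008  0.0531] yaw -0.2 alt 179.8 cur y-axis -11.1 j6 -0.06 tilt 0.07 t 18.35
```

View pics/w6.png

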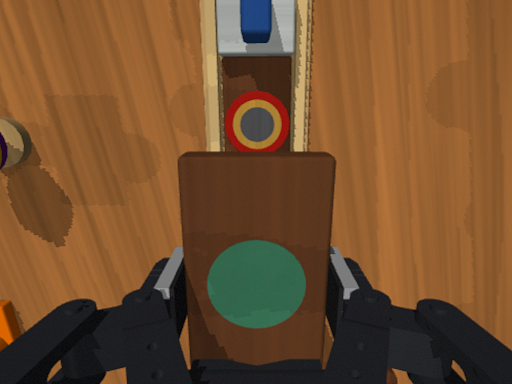

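The up stand's crown is at (257,124), with the held stand's felt at (257,284), in line with the tray.

```bash
python3 - <<'E'
from h import *
m=np.load("w6.npy",allow_pickle=True).item();s=arm.state()
C=ray(m,257.3,123.5,68);F=ray(m,257,284,s["tcp_pos"][2]+24.5)
u=np.array([np.cos(np.radians(79.1)),np.sin(np.radians(79.1))]);n=np.array([-u[1],u[0]])
print(C,F,s["tcp_pos"]);t=C[:2]-50*u-F[:2];print("shift along",t@u,"lat",t@n,"needed felt target",C[:2]-50*u)
p=s["tcp_pos"][:2]+t;plan(p[0],p[1],120,-10.9)
E
```

```text
[607.11171658 -46.39226449  68.        ] [596.9282915  -96.75845018 197.60221462] [596.77476906 -98.78633587 173.10221462]
shift along 1.3831541401235758 lat -0.47568679380425793 needed felt target [597.65694443 -95.49020012]
tx,ty,tz [0.0014 0.0004 0.0531] yaw -0.2 alt 179.8 cur y-axis -11.1 j6 -0.06 tilt 0.07 t 18.35
```

```bash
python3 -m handwheel '[{"tx":0.0014,"ty":0.0003,"tz":0.03,"yaw":-0.2},{"tx":0.0014,"ty":0.0003,"tz":0.055,"yaw":-0.2},{"tx":0.0014,"ty":0.0003,"tz":0.06,"yaw":-0.2},{"tx":0.0014,"ty":0.0003,"tz":0.06,"yaw":-0.2},{"tx":0.0014,"ty":0.0003,"tz":0.06,"yaw":-0.2}]'
python3 -m handwheel '[{"tx":0,"ty":0,"tz":0.008,"yaw":0},{"tx":0,"ty":0,"tz":0.016,"yaw":0},{"tx":0,"ty":0,"tz":0.024,"yaw":0},{"tx":0,"ty":0,"tz":0.032,"yaw":0},{"tx":0,"ty":0,"tz":0.040,"yaw":0},{"tx":0,"ty":0,"tz":0.040,"yaw":0},{"tx":0,"ty":0,"tz":0.040,"yaw":0}]'
```

```text
clock: 18.85
tcp_pos: [598.5, -97.0, 114.2]
eef_rot: [2.42, 2.0, 0.003]
ft_force: [0.8, -0.2, -1.3]
opening: 0.641
grasp_force: 64.3
clock: 19.55
tcp_pos: [597.5, -96.3, 71.8]
eef_rot: [-2.42, -2.002, 0.001]
ft_force: [-0.0, 0.4, -0.5]
opening: 0.642
grasp_force: 64.3
```

Crown is between the crowns with no contact; 13–14 mm left to go.

```bash
python3 -m handwheel '[{"tx":0,"ty":0,"tz":0.004,"yaw":0},{"tx":0,"ty":0,"tz":0.008,"yaw":0},{"tx":0,"ty":0,"tz":0.011,"yaw":0},{"tx":0,"ty":0,"tz":0.012,"yaw":0},{"tx":0,"ty":0,"tz":0.012,"yaw":0},{"tx":0,"ty":0,"tz":0.012,"yaw":0}]'
python3 -m handwheel '[{"tx":0,"ty":0,"tz":0.001,"yaw":0},{"tx":0,"ty":0,"tz":0.0015,"yaw":0},{"tx":0,"ty":0,"tz":0.0015,"yaw":0}]'
```

```text
clock: 20.15
tcp_pos: [597.7, -96.4, 60.4]
eef_rot: [2.421, 2.002, 0.0]
ft_force: [-0.1, -0.9, -2.1]
opening: 0.645
grasp_force: 64.3
clock: 20.45
tcp_pos: [597.6, -96.3, 58.8]
eef_rot: [-2.421, -2.002, -0.0]
ft_force: [0.6, -0.7, -1.6]
opening: 0.643
grasp_force: 64.3
```

```bash
python3 -m handwheel '[{"tx":0,"ty":0,"tz":0.001,"yaw":0},{"tx":0,"ty":0,"tz":0.001,"yaw":0},{"tx":0,"ty":0,"tz":0.001,"yaw":0}]'
python3 -m handwheel '[{"tx":0,"ty":0,"tz":0,"yaw":0},{"tx":0,"ty":0,"tz":0,"yaw":0},{"tx":0,"ty":0,"tz":0,"yaw":0},{"tx":0,"ty":0,"tz":0,"yaw":0},{"tx":0,"ty":0,"tz":0,"yaw":0},{"tx":0,"ty":0,"tz":-0.03,"yaw":0},{"tx":0,"ty":0,"tz":-0.07,"yaw":0},{"tx":0,"ty":0,"tz":-0.11,"yaw":0},{"tx":0,"ty":0,"tz":-0.13,"yaw":0},{"tx":0,"ty":0,"tz":-0.13,"yaw":0},{"tx":0,"ty":0,"tz":-0.13,"yaw":0}]' 1
python3 - <<'E'
from h import *
m=arm.camera_model("wrist");w=arm.get_image("wrist");t=arm.get_image("scene");cv2.imwrite("pics/w7.png",w);np.save("w7.npy",m,allow_pickle=True)
z=cv2.resize(t[185:265,180:330],None,fx=2.67,fy=2.67)[:200,:400]
cv2.imwrite("pics/f.png",np.hstack([w[:384,:400],cv2.resize(t[190:254,185:327],(400,384))]))
E
```

```text
clock: 20.75
tcp_pos: [597.8, -96.4, 58.1]
eef_rot: [2.421, 2.002, 0.001]
ft_force: [0.5, 0.3, 0.7]
opening: 0.645
grasp_force: 64.4
clock: 21.85
tcp_pos: [597.6, -96.3, 187.6]
eef_rot: [2.421, 2.002, 0.0]
ft_force: [-0.5, -0.6, -0.3]
opening: 1.004
grasp_force: 0.0
```

View pics/f.png

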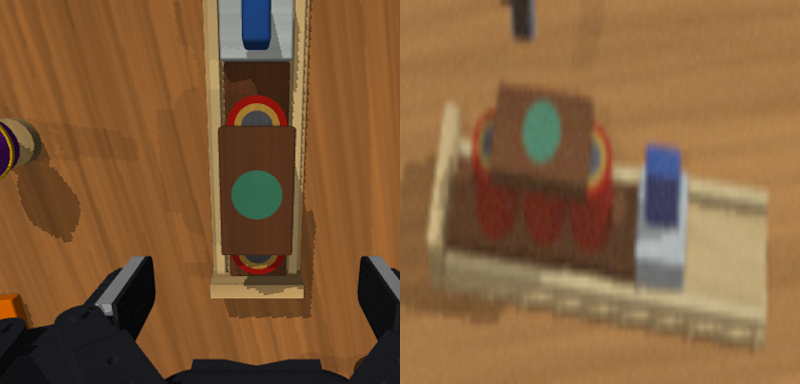

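The final view shows the crown-down stand level between the two crowns, with its felt at (257,194). The stop face is at row ~60 and the wall's inner edge at row ~276. A quick numeric check, then sign off.

```bash
python3 - <<'E'
from h import *
m=np.load("w7.npy",allow_pickle=True).item()
u=np.array([np.cos(np.radians(79.1)),np.sin(np.radians(79.1))])
q={"face":(257,59,35),"face_bottom":(257,62,22),"felt":(257,194,82),"wall":(257,276,38)}
W=ray(m,*q["wall"])[:2]
for k,v in q.items():print(k,((ray(m,*v)[:2]-W)@u-150).round(1))
E
```

```text
face 41.1
face_bottom 40.1
felt -57.6
wall -150.0
```

```bash
python3 - <<'E'
from h import *
m=np.load("w7.npy",allow_pickle=True).item()
u=np.array([np.cos(np.radians(79.1)),np.sin(np.radians(79.1))]);F=ray(m,257,59,35)[:2]
print([(F-ray(m,257,r,z)[:2])@u for r,z in((276,22),(276,16),(288,38))])
print(arm.sign_off())
E
```

```text
[np.float64(199.93407104017612), np.float64(203.2359110284834), np.float64(203.8836826304605)]
the job is handed in; nothing more can be done
None
```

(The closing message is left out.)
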